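# Feed the nut mill from the chute

### The job

Pick up the trough of nuts and bring its open nose over the mill's mouth; let the spout come to rest on the rubber feed collar before any nut runs out, then tip it gradually, keeping it resting there lightly (never bearing hard on the springy collar once it is at its stop), until all five nuts are inside the mill. Then stand the empty chute back on its feet on the worktop and let go, leaving the other things on the worktop where they are.

Things in the scene. Friction and masses are not known exactly. Their poses are not given: they have to be found in the camera images.
- chute_grip (a point): Nut chute: open aluminium trough, 200 mm long, 34 wide outside, 3 mm upright side walls, closed tail, open nose, on two low rubber feet; 0.15-0.24 kg empty. This point: between the walls at mid-length, 34 mm above the feet's underside (walls there run from 14 to 45 mm): take it here, fingers outside the walls. x = along it to the nose, y = across, z = up when it stands.
- chute_nose (a point): Tip of the chute's nose: middle of the lower edge of its open end, 34 mm wide; 99.5 mm ahead of chute_grip along x, 10 mm below it; same axes. The spout's underside is flat, dropping 0.1 rad from here to the tail, clear of feet for 50 mm.
- chute: The same chute; origin midway along it on the plane under its feet, 34 mm below chute_grip; same axes. The trough floor rises 0.1 rad towards the nose, so nuts stay in while the chute is level and start rolling out once its nose is tilted more than 0.1 rad down; tipped quickly, they shoot out.
- mill: Hand mill, fixed: wooden foot 130 mm square, steel drum 104 mm across and 94 mm high, short crank low on its +y side (reaching 100 mm out, 64 mm up), on top an upright feed neck with a black rubber feed collar round its mouth. Origin at the centre of the foot's underside, on the upright axis of drum, neck and mouth. Nuts come to rest on the drum floor, 14 mm up.
- mill_low (a point): Point on the mill's axis 110 mm above the worktop: the lowest setting of the collar's top. The neck telescopes, so the collar's top stands 0 to 44 mm above this point; the setting is not measured and pushing does not change it. Mouth 55 mm across inside, collar 70 outside. The collar is sprung: yields from 1.8 N, 1.2 N more per mm, at its stop after 4 mm at 6.6 N.
- nut_1: Round nut in its shell, 22 mm across, 12 g; origin at its centre. The five nuts start in a row in the tail half of the chute.
- nut_2: Round nut in its shell, 22 mm across, 12 g; origin at its centre. The five nuts start in a row in the tail half of the chute.
- nut_3: Round nut in its shell, 22 mm across, 12 g; origin at its centre. The five nuts start in a row in the tail half of the chute.
- nut_4: Round nut in its shell, 22 mm across, 12 g; origin at its centre. The five nuts start in a row in the tail half of the chute.
- nut_5: Round nut in its shell, 22 mm across, 12 g; origin at its centre. The five nuts start in a row in the tail half of the chute.
- pill_box: Bystander: pill organiser, 37x156x23 mm, origin under its centre.
- dish: Bystander: wooden dish, 93 mm across, 27 mm high, origin under its centre.
- timer: Bystander: round white egg timer, 67 mm across, 57 mm high, origin under its centre.
- mug: Bystander: red mug, 82x115x85 mm, origin under its centre.
- short_bottle: Bystander: wide white pill bottle, 58 mm across, 74 mm high, origin under its centre.
- small_bottle: Bystander: small orange pill bottle, 38 mm across, 66 mm high, origin under its centre.

How it is judged:
By the outcome, as a careful person would: the job done as asked, in the order asked, and still so for the second after the job is handed in, with the robot touching nothing.
It also fails if it takes over 67 s, if anything falls off the work surface, if the arm or the gripper's body presses on something with over 40 N, if the wrist force passes 120 N, or if a joint passes its speed limit or range.

### The arm

A 6-joint arm with a two-finger parallel gripper is mounted at the origin on a cart in front of the work surface, level with it; the furniture and walls round the work are solid. World frame = base frame: x ahead of the robot, y to its left, z up, the work surface at z = 0. Lengths are in m, angles in degrees, forces in N, time in s.
With the tool pointing down it reaches from about 0.325 to 0.85 m from the base axis. Payload 15.5 kg.
Tool frame: the origin (TCP) lies midway between the tips of the shut fingers; the grasp point (between the pads) lies 19 mm behind it; y points along the fingers, x is the direction in which the jaws open and shut, and the axes are right-handed (so a half turn about y gives the same grasp; the last joint's range is limited). The gripper opens to 91 mm and grips with 3 to 60 N. Pads are 32 mm wide; open, the fingers measure 118 mm over their backs; the gripper's body (76 mm by 178 mm) begins 60 mm behind the grasp point.
Start: joints at [-82.649, 28.281, 77.091, -0, 74.628, -5.472], TCP at [0.139, -0.609, 0.214] pointing down, gripper open.
Joint ranges: [-166.48, 166.48], [-47.26, 123.95], [12.59, 153.08], [-70.14, 250.14], [6.76, 159.57], [-176.63, 176.63]. Speed limits (degrees/s): [108.29, 108.29, 147.25, 172.46, 172.46, 172.46].

### API

Orientations are given as a 3x3 rotation matrix whose columns are the frame's x, y, z axes.
In Python, from bench import ctrl gives the robot as it stands. The module is installed in compiled form; this text tells all that it offers. Calls block until the motion is done:
- ctrl.goto(position, orientation): joint-space move of the TCP to a pose.
- ctrl.move_l(position, vel=0.15, ori=None, contact_N=None): straight line of the TCP; ori=None keeps the orientation; vel is the mean speed in m/s. With contact_N (N) it stops when the force on the tool has changed by that much, and returns True; else False.
- ctrl.movej(angles): joint-space move.
- ctrl.command_gripper(opening): opening from 0.0 (shut) to 1.0 (fully open); the grip force is fixed at half the most; returns when the fingers have stopped.
- ctrl.sleep(seconds).
- ctrl.ik(position, orientation): joint angles nearest the present ones, or None.
- ctrl.read_camera(name): name is "scene" or "top" or "wrist"; returns the picture (420x560x3 uint8, blue, green, red); there is no depth.
- ctrl.camera_params(name): a dict with "fx", "fy", "cx", "cy" (pixels), "D" ([k1, k2, p1, p2, k3] as OpenCV has them; the pictures are not rectified), "pose" (4x4, takes a point from camera to world coordinates); the wrist camera has in their place "T_tool_cam" (4x4, takes a point from camera to tool coordinates, whose origin is the TCP and whose axes are the tool frame's). Camera axes: x right, y up, looking along -z (the intrinsics and any distortion apply to the point x, -y, -z); pixel columns grow to the right and rows downward; lengths in m; the calibration is good to about 2 mm. A picture is of the moment at which its call begins: read the wrist's pose just before it. camera_params takes no time and is no camera call.
A pose or a line that the arm cannot do raises ctrl.MotionError and nothing moves.
- ctrl.sign_off(): hands the job in, once; it reports no verdict.
Readings, each from a call of its own:
- ctrl.current_t(): time.
- ctrl.current_q(): joint angles.
- ctrl.current_dq(): joint speeds.
- ctrl.current_effort(): joint torques, N m.
- ctrl.current_tool_pos(): TCP position.
- ctrl.current_eef_rot(): TCP orientation.
- ctrl.current_contact_force(): force on the tool from outside, world axes, zero at the start.
- ctrl.current_wrist_torque(): the same for the moment, N m.
- ctrl.current_grip_width(): opening from 0.0 (shut) to 1.0 (fully open).
Only numpy, scipy, OpenCV 4.12 (cv2) and the standard library are available. Lean on these libraries where they do the work, as an engineer would, in place of code of your own. Each camera call takes 0.05 s, during which the arm holds its last target. There are 200 camera calls.

## Working session

There is one attempt and no reset: what is moved stays moved. The work goes in short steps, each a Python script; the robot and the scene stay as the last script left them, time stands still between calls to the robot, and variables do not carry over. Pictures are saved under pics/ and viewed, about 8 in all and at most 12, crops included, and the job is handed in when it is done.

```bash
mkdir -p pics && python3 - <<'E'
from bench import ctrl
import cv2, numpy as np
np.set_printoptions(precision=4,suppress=True)
for n in ("scene","top"):
    cv2.imwrite(f"pics/{n}0.png",cv2.resize(ctrl.read_camera(n),(800,600)))
    print(n,ctrl.camera_params(n))
print(ctrl.camera_params("wrist"),ctrl.current_eef_rot(),ctrl.current_t())
E
```

```text
scene {'fx': 448.67233277883247, 'fy': 448.67233277883247, 'cx': 273.9841094383434, 'cy': 208.4618366756692, 'D': array([-0.0733,  0.    ,  0.    ,  0.    ,  0.    ]), 'pose': array([[-0.7483,  0.4282, -0.5067, -0.0725],
       [-0.6634, -0.4861,  0.5689,  0.5925],
       [-0.0027,  0.7618,  0.6478,  0.8178],
       [ 0.    ,  0.    ,  0.    ,  1.    ]])}
top {'fx': 380.5413145924606, 'fy': 380.5413145924606, 'cx': 286.8984463776231, 'cy': 210.54963690849917, 'D': array([0.0209, 0.    , 0.    , 0.    , 0.    ]), 'pose': array([[-0.0295,  0.9968, -0.074 ,  0.4377],
       [-0.9994, -0.0306, -0.0134, -0.057 ],
       [-0.0156,  0.0735,  0.9972,  1.0539],
       [ 0.    ,  0.    ,  0.    ,  1.    ]])}
{'fx': 327.87021284647153, 'fy': 327.87021284647153, 'cx': 282.0804404359555, 'cy': 209.4931067824366, 'D': array([-0.0417,  0.    ,  0.    ,  0.    ,  0.    ]), 'T_tool_cam': array([[ 1.    , -0.0002,  0.0011,  0.0002],
       [ 0.0011,  0.2375, -0.9714, -0.1708],
       [-0.0001,  0.9714,  0.2375,  0.0659],
       [ 0.    ,  0.    ,  0.    ,  1.    ]])} [[ 0.222  -0.0001  0.9751]
 [-0.9751  0.0011  0.222 ]
 [-0.0011 -1.      0.0001]] 0.1
```

View pics/scene0.png

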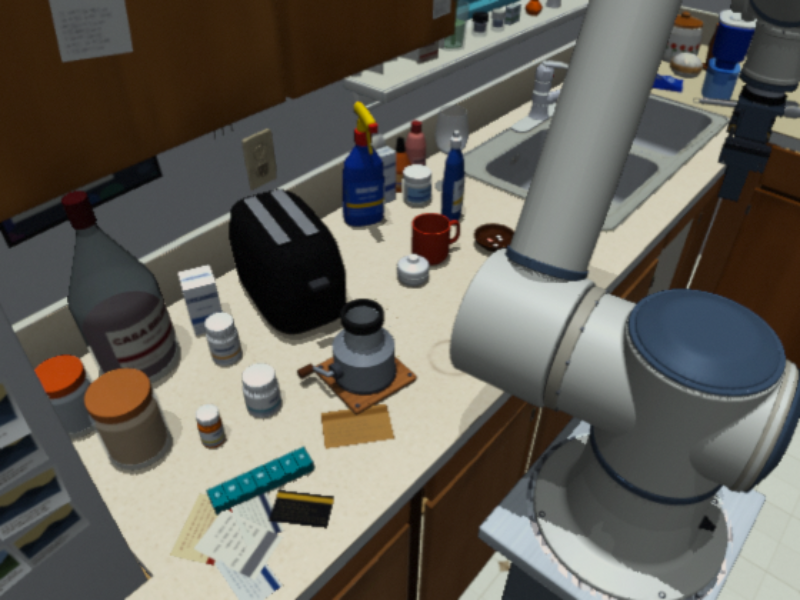

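View pics/top0.png

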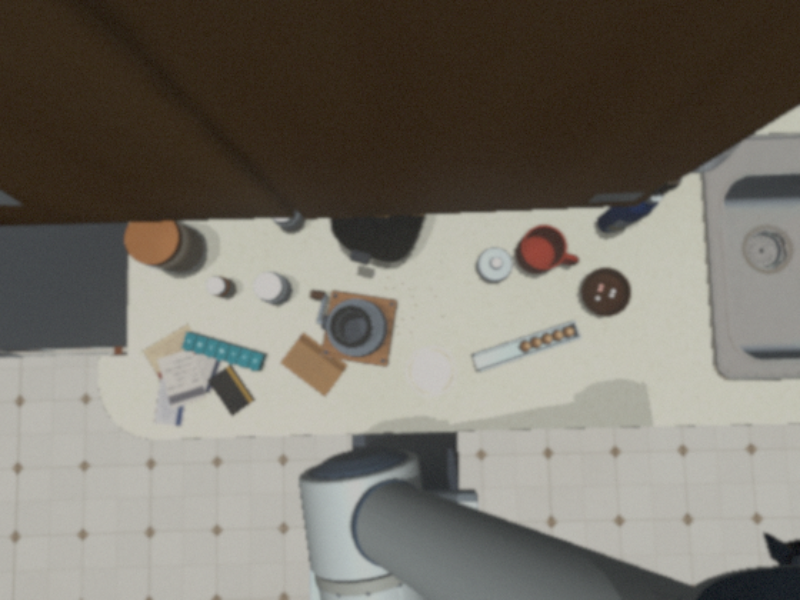

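The top view shows the chute from nose (474,362) to tail (578,329), and the mill collar at (352,326), both in 800×600 pixels. The mill and chute need enlarged crops.

```bash
cat > h.py <<'E'
from bench import ctrl
import cv2, numpy as np
np.set_printoptions(precision=4,suppress=True)
def cam(n):
    p=ctrl.camera_params(n); K=np.array([[p['fx'],0,p['cx']],[0,p['fy'],p['cy']],[0,0,1]])
    if 'pose' in p: T=p['pose']
    else:
        W=np.eye(4); W[:3,:3]=ctrl.current_eef_rot(); W[:3,3]=ctrl.current_tool_pos(); T=W@p['T_tool_cam']
    return K,np.array(p['D'],float),np.array(T)
def ray(c,uv):
    K,D,T=c; x,y=cv2.undistortPoints(np.array([[uv]],float),K,D)[0,0]
    return T[:3,3],T[:3,:3]@np.array([x,-y,-1])
def at_z(c,uv,z):
    o,d=ray(c,uv); return o+d*(z-o[2])/d[2]
def proj(c,P):
    K,D,T=c; q=(np.linalg.inv(T)@np.append(P,1))[:3]*[1,-1,-1]
    return cv2.projectPoints(q.reshape(1,3),np.zeros(3),np.zeros(3),K,D)[0].ravel()
E
python3 - <<'E'
from h import *
t=cv2.imread('pics/top0.png'); s=cv2.imread('pics/scene0.png')
# 800x600 -> crops enlarged
a=cv2.resize(t[280:400,300:400],(400,480),interpolation=cv2.INTER_CUBIC)   # x4
b=cv2.resize(s[280:420,300:420],(400,467),interpolation=cv2.INTER_CUBIC)   # x3.333
c=np.zeros((480,800,3),np.uint8); c[:,:400]=a; c[:467,400:]=b
cv2.imwrite('pics/mill.png',c)
C=cam('top'); k=1/1.42857
for n,uv,z in [('nose',(474,362),.045),('tail',(578,330),.045),('collar',(352,326),.13),('timer',(495,264),.04),('mug',(545,250),.06),('toaster bottom',(385,262),.15),('cab edge',(380,217),.45),('dish',(605,292),.02)]:
    print(n,at_z(C,np.array(uv)*k,z))
E
```

```text
nose [ 0.396  -0.1582  0.045 ]
tail [ 0.4492 -0.3513  0.045 ]
collar [0.4663 0.055  0.13  ]
timer [ 0.5771 -0.2049  0.04  ]
mug [ 0.5973 -0.2945  0.06  ]
toaster bottom [ 0.5712 -0.0051  0.15  ]
cab edge [ 0.5782 -0.018   0.45  ]
dish [ 0.5198 -0.413   0.02  ]
```

View pics/mill.png

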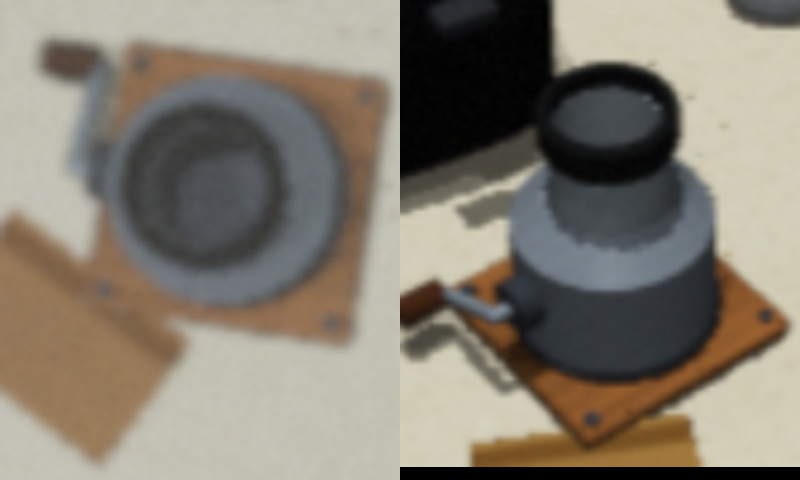

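```bash
python3 - <<'E'
from h import *
C=cam('top');S=cam('scene');k=1/1.42857
o1,d1=ray(C,np.array([351.25,326])*k); o2,d2=ray(S,np.array([362.7,315.1])*k)
d1/=np.linalg.norm(d1); d2/=np.linalg.norm(d2)
r=np.linalg.lstsq(np.c_[d1,-d2],o2-o1,rcond=None)[0]
print(o1+r[0]*d1,o2+r[1]*d2)
print('foot',at_z(C,np.array([360,328.75])*k,.012))
for z in(.11,.13,.154): print(at_z(C,np.array([351.25,326])*k,z),at_z(S,np.array([362.7,315.1])*k,z))
# look over the chute
nose=np.array([.396,-.158]);tail=np.array([.449,-.351]);u=(nose-tail)/np.linalg.norm(nose-tail);m=(nose+tail)/2
print(u,m)
X=np.array([u[0],u[1],0]);Y=np.array([-u[1],u[0],0]);Z=np.array([0,0,1])
R0=ctrl.current_eef_rot()
for s in(1,-1):
    # tool y=-Z, tool x=+-chute Y
    tx=s*Y; ty=-Z; R=np.c_[tx,ty,np.cross(tx,ty)]
    for h in (.20,.015): print(s,R[:,2],ctrl.ik([m[0],m[1],h],R))
    c=np.array([.4663,.055,.16])-X*.0995+[0,0,.0]
    print('mill',ctrl.ik(c,R))
E
```

```text
[0.4661 0.0556 0.1362] [0.4666 0.056  0.1363]
foot [0.4642 0.0541 0.012 ]
[0.4669 0.0588 0.11  ] [0.4874 0.0353 0.11  ]
[0.4663 0.0563 0.13  ] [0.4716 0.0511 0.13  ]
[0.4656 0.0534 0.154 ] [0.4526 0.07   0.154 ]
[-0.2648  0.9643] [ 0.4225 -0.2545]
1 [ 0.2648 -0.9643  0.    ] [-38.0037  18.6727  96.3303  -0.      64.9969 126.6407]
1 [ 0.2648 -0.9643  0.    ] [-38.0037  35.3962 106.5763  -0.      38.0274 126.6407]
mill [-11.676   21.7461  99.0892  -0.      59.1647 152.9685]
-1 [-0.2648  0.9643  0.    ] [-38.0037  18.6727  96.3303  -0.      64.9969 -53.3593]
-1 [-0.2648  0.9643  0.    ] [-38.0037  35.3962 106.5763  -0.      38.0274 -53.3593]
mill [-11.676   21.7461  99.0892  -0.      59.1647 -27.0315]
```

```bash
cat >> h.py <<'E'
def Rt(u,tilt=0.):   # tool orientation for a chute heading u (xy), nose down by tilt rad; tool z = chute x
    X0=np.array([u[0],u[1],0]);Z0=np.array([0,0,1.]);Y=np.cross(Z0,X0)
    X=X0*np.cos(tilt)-Z0*np.sin(tilt); Z=np.cross(X,Y)
    return np.c_[-Y,-Z,X], X,Y,Z
E
python3 - <<'E'
from h import *
u=np.array([-.2648,.9643]);R,*_=Rt(u)
ctrl.goto([.4225-.0*u[0],-.2545,.18],R)
C=cam('wrist');im=ctrl.read_camera('wrist'); cv2.imwrite('pics/w1raw.png',im)
cv2.imwrite('pics/w1.png',cv2.resize(im,(800,600),interpolation=cv2.INTER_CUBIC))
np.savez('w1.npz',K=C[0],D=C[1],T=C[2]); print(ctrl.current_t(),ctrl.current_tool_pos(),ctrl.current_contact_force(),ctrl.current_q())
E
```

```text
1.8167 [ 0.4224 -0.2554  0.1801] [ 0.4923 -0.1395 -0.4157] [-38.0882  20.1386  97.7869  -0.0075  62.0562 -53.3349]
```

View pics/w1.png

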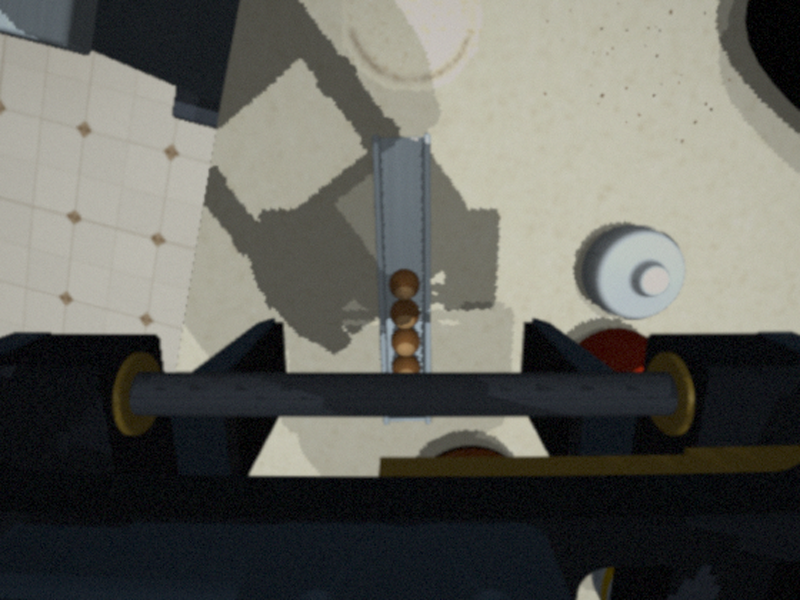

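The wrist view shows the chute centred: nose wall tops at (375,139) and (430,136), tail at (384,422) and (431,421). The nuts sit toward the tail, at rows 283–370.

```bash
python3 - <<'E'
from h import *
f=np.load('w1.npz');C=(f['K'],f['D'],f['T']);k=1/1.42857
P=[at_z(C,np.array(p)*k,.045) for p in[(374.5,139),(430,136.5),(384,422),(431,421)]]
print(np.array(P)); n=(P[0]+P[1])/2;t=(P[2]+P[3])/2;u=(n-t)[:2];L=np.linalg.norm(u);u/=L
print('L',L,'w',np.linalg.norm(P[0]-P[1]),np.linalg.norm(P[2]-P[3]),'u',u,'mid',(n+t)/2)
g=n[:2]-.0995*u;print('grip from nose',g)
M=np.array([.466,.0555])
for a in (15,0,-10,-20):   # heading angle: + = toward -x
    v=np.array([-np.sin(np.radians(a)),np.cos(np.radians(a))])
    out=[]
    for tl in (0,.3,.6,.8):
        R,X,Y,Z=Rt(v,tl); nose=np.r_[M,.136]; grip=nose-.0995*X+.010*Z
        q=ctrl.ik(grip-.019*Z,R); out.append(None if q is None else np.array(q).round(0))
    print(a,out)
E
```

```text
[[ 0.3799 -0.1689  0.045 ]
 [ 0.4129 -0.1583  0.045 ]
 [ 0.4348 -0.3548  0.045 ]
 [ 0.4673 -0.3451  0.045 ]]
L 0.19419400610795193 w 0.034613440554913 0.033849525889110416 u [-0.2814  0.9596] mid [ 0.4237 -0.2568  0.045 ]
grip from nose [ 0.4244 -0.2591]
15 [array([-12.,  24., 101.,  -0.,  54., -27.]), array([  0.,  22., 104., -21.,  52.,  -2.]), array([ 13.,  23., 105., -41.,  58.,  23.]), array([ 21.,  26., 105., -51.,  66.,  36.])]
0 [array([-13.,  23., 105.,  -0.,  53., -13.]), array([  0.,  22., 104., -21.,  57.,  12.]), array([ 13.,  25., 101., -37.,  67.,  31.]), array([ 20.,  29.,  99., -44.,  76.,  41.])]
-10 [array([-13.,  22., 107.,  -0.,  51.,  -3.]), array([  0.,  22., 103., -20.,  60.,  21.]), array([ 12.,  26.,  99., -33.,  73.,  37.]), array([ 19.,  31.,  96., -39.,  82.,  44.])]
-20 [array([-13.,  20., 109.,  -0.,  50.,   7.]), array([  0.,  22., 103., -18.,  62.,  30.]), array([ 11.,  27.,  97., -30.,  78.,  43.]), array([ 17.,  32.,  92., -35.,  88.,  49.])]
```

```bash
cat >> h.py <<'E'
def F(n=10,dt=.02):
    a=[]
    for _ in range(n): ctrl.sleep(dt); a.append(np.r_[ctrl.current_contact_force(),ctrl.current_wrist_torque()])
    a=np.array(a); return a.mean(0),a.std(0)
E
python3 - <<'E'
from h import *
u=np.array([-.2814,.9596]);R,X,Y,Z=Rt(u); g=np.array([.4240,-.2580])
print(ctrl.move_l([*g,.06],vel=.15,ori=R))
print(ctrl.move_l([*g,.015],vel=.08,contact_N=8), ctrl.current_tool_pos())
print('free',F())
ctrl.command_gripper(0.3) ; ctrl.command_gripper(0.0); print('w',ctrl.current_grip_width()*91)
print('closed',F()[0])
ctrl.move_l([*g,.05],vel=.04); print('lift',F(), ctrl.current_grip_width()*91)
ctrl.move_l([*g,.20],vel=.12); print('lift',F(15))
cv2.imwrite('pics/w2.png',cv2.resize(ctrl.read_camera('wrist'),(800,600)))
print(ctrl.current_t())
E
```

```text
False
False [ 0.4241 -0.2581  0.0152]
free (array([-0.0338, -0.1003, -0.0275, -0.0247, -0.1268, -0.0039]), array([0.3717, 0.3812, 0.4442, 0.0263, 0.0272, 0.0298]))
w 33.6887931054466
closed [-0.0104  0.1785 -0.3577  0.     -0.1207  0.0385]
lift (array([ 0.2091,  0.0329, -2.1053,  0.016 , -0.116 , -0.003 ]), array([0.6492, 0.5097, 0.5133, 0.0319, 0.0244, 0.0212])) 33.73062058870083
lift (array([ 0.105 ,  0.0252, -2.2786,  0.0297, -0.1189,  0.0177]), array([0.3461, 0.5337, 0.5879, 0.036 , 0.0369, 0.0382]))
7.825
```

View pics/w2.png

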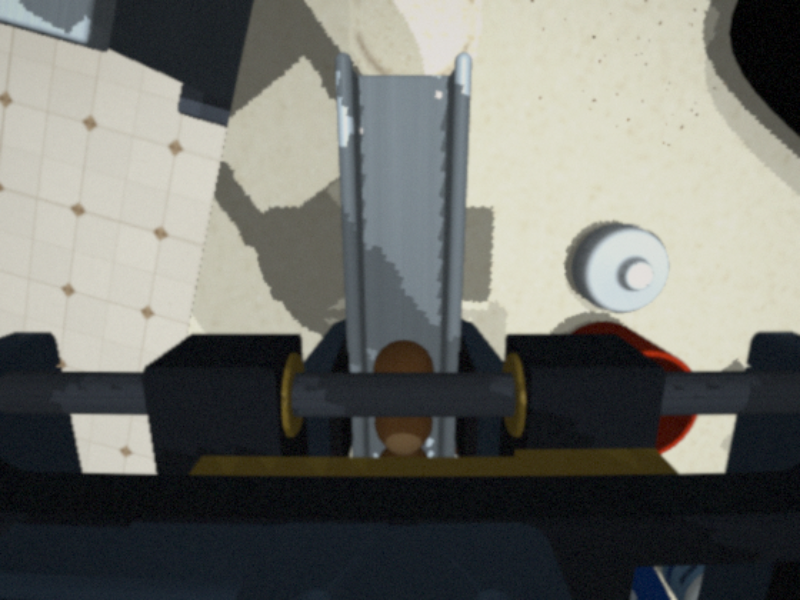

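```bash
python3 - <<'E'
from h import *
C=cam('wrist');W=np.eye(4);W[:3,:3]=ctrl.current_eef_rot();W[:3,3]=ctrl.current_tool_pos()
for d in [(0,-.009,.0995),(0,-.012,.0995),(0,-.009,.0945),(.005,-.009,.0995),(0,-.030,.0995)]:
    print(d,proj(C,(W@np.r_[d,1])[:3])*1.42857)
E
```

```text
(0, -0.009, 0.0995) [404.6187  80.0895]
(0, -0.012, 0.0995) [404.6486  78.0117]
(0, -0.009, 0.0945) [404.6092  96.5007]
(0.005, -0.009, 0.0995) [420.1466  80.0999]
(0, -0.03, 0.0995) [404.8559  63.6052]
```

```bash
cat >> h.py <<'E'
v=np.array([np.sin(np.radians(15)),np.cos(np.radians(15))]); M=np.array([.466,.0555])
def tcp_from_nose(nose,tilt):
    R,X,Y,Z=Rt(v,tilt); return nose-.1005*X+.010*Z-.019*Z, R
def nose_xy(back): return M-back*v
E
python3 - <<'E'
from h import *
p,R=tcp_from_nose(np.r_[nose_xy(.007),.195],-.04)
p0=ctrl.current_tool_pos(); 
ctrl.move_l(p,vel=.075,ori=R)
p,R=tcp_from_nose(np.r_[nose_xy(.007),.162],0.0)
ctrl.move_l(p,vel=.05,ori=R)
b,s=F(25); print('base',b,'t',ctrl.current_t())
cv2.imwrite('pics/w3.png',cv2.resize(ctrl.read_camera('wrist'),(800,600)))
C=cam('wrist'); print(proj(C,np.r_[M,.136])*1.42857,proj(C,np.r_[nose_xy(.007),.162])*1.42857, proj(C,np.r_[nose_xy(-.035),.136])*1.42857)
np.save('base.npy',b)
E
```

```text
base [-0.0175 -0.1003 -1.9822 -0.0022 -0.0873 -0.0022] t 11.9417
[404.0811  71.7451] [404.2078  75.8944] [404.1113 -31.5964]
```

View pics/w3.png

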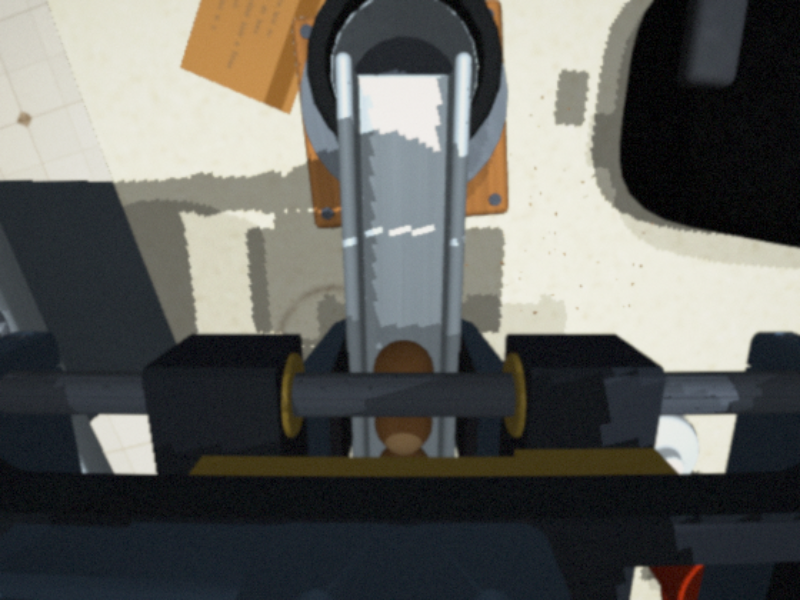

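Wrist view: the nose (402,75) is centred over the collar, whose edges are at about (304,78) and (508,78). The nuts are still in the tail. Lowering to contact next.

```bash
python3 - <<'E'
from h import *
b=np.load('base.npy')
z=.125
p,R=tcp_from_nose(np.r_[nose_xy(.007),z],0.0)
hit=ctrl.move_l(p,vel=.012,contact_N=2.2)
c=ctrl.current_tool_pos(); f,_=F(20)
print(hit,'nose z',c[2]+.009,c,'dF',f-b,'t',ctrl.current_t())
E
```

```text
True nose z 0.14861906802917157 [ 0.4381 -0.0483  0.1396] dF [ 1.2078 -0.7836  2.8715  0.0443 -0.2986 -0.114 ] t 13.7167
```

```bash
python3 - <<'E'
from h import *
s=ctrl.read_camera('scene'); t=ctrl.read_camera('top')
a=cv2.resize(s[150:290,170:350],(800,622),interpolation=cv2.INTER_CUBIC)[:600]
cv2.imwrite('pics/s4.png',a); cv2.imwrite('pics/t4raw.png',t); cv2.imwrite('pics/s4raw.png',s)
f,_=F(20); print(f-np.load('base.npy'),ctrl.current_t())
E
```

```text
[ 1.748  -0.9933  3.073   0.045  -0.3942 -0.1585] 14.15
```

View pics/s4.png

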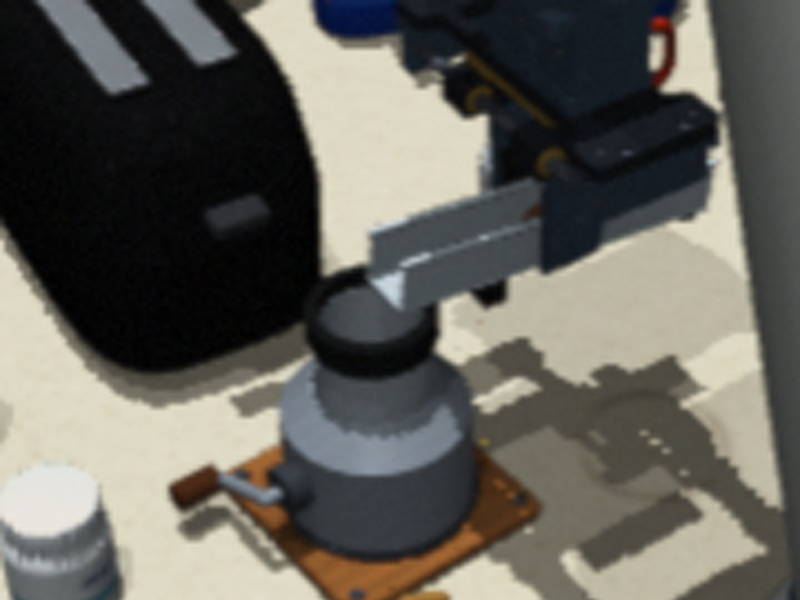

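The spout rests on the collar rim with its nose over the mouth, and no nuts have moved. Tipping gradually next, with force feedback on height.

```bash
cat >> h.py <<'E'
def pose(t,h,back=.007):
    under=h+(.008*np.tan(.1-t) if t<.1 else .005*np.tan(t-.1))   # underside height 20 mm behind the nose
    a=t-.1; P=np.r_[nose_xy(back)-.020*v,under]
    nose=P+.020*np.r_[v*np.cos(a),-np.sin(a)]
    return tcp_from_nose(nose,t)
def tip(ts,h,rate,target=2.7,tag=None):
    b=np.load('base.npy')
    for i,t in enumerate(ts):
        p,R=pose(t,h); d=np.linalg.norm(p-ctrl.current_tool_pos())
        Rc=ctrl.current_eef_rot(); ang=np.arccos(np.clip((np.trace(Rc.T@R)-1)/2,-1,1))
        ctrl.move_l(p,vel=max(d/max(ang/rate,.15),.001),ori=R)
        f,_=F(12,.015); N=(f-b)[2]
        print(f"t {t:.3f} h {h*1e3:.2f} N {N:.2f} f {np.round(f-b,2)} T {ctrl.current_t():.1f}")
        if tag and i%2==1: cv2.imwrite(f'pics/{tag}_{t:.2f}.png',ctrl.read_camera('wrist'))
        if N>5.2 : h+=.0015; p,R=pose(t,h); ctrl.move_l(p,vel=.01,ori=R); print('relieved',F()[0][2]-b[2])
        else: h+=np.clip((N-target)/1.5*.7e-3,-.0008,.0008)
        np.save('h.npy',[h,t])
        if N<.3: print('lost contact'); break
E
python3 - <<'E'
from h import *
tip([.03,.06,.09],.1458,.05)
h,t=np.load('h.npy'); tip(np.arange(.11,.2,.02),h,.03,tag='a')
E
```

```text
t 0.030 h 145.80 N 3.22 f [ 0.23  1.09  3.22  0.42 -0.08  0.01] T 15.1
t 0.060 h 146.04 N 3.33 f [-0.96  1.38  3.33  0.48  0.08  0.07] T 16.1
t 0.090 h 146.34 N 2.54 f [-1.01  0.52  2.54  0.39  0.13  0.07] T 17.0
t 0.110 h 146.26 N 2.85 f [-1.1   0.55  2.85  0.35  0.17  0.08] T 17.9
t 0.130 h 146.33 N 2.36 f [-1.12  0.35  2.36  0.35  0.15  0.06] T 18.8
t 0.150 h 146.17 N 2.65 f [-0.94  0.22  2.65  0.35  0.16  0.07] T 19.7
t 0.170 h 146.15 N 2.84 f [-1.24  0.54  2.84  0.36  0.17  0.07] T 20.6
t 0.190 h 146.21 N 3.03 f [-1.07  0.56  3.03  0.36  0.16  0.07] T 21.6
```

```bash
python3 - <<'E'
from h import *
im=ctrl.read_camera('wrist'); cv2.imwrite('pics/b.png',im)
c=np.hstack([cv2.imread('pics/a_0.13.png')[:340,180:380],cv2.imread('pics/a_0.17.png')[:340,180:380],im[:340,180:380]])
cv2.imwrite('pics/m5.png',cv2.resize(c,(800,453)))
E
```

```text
(no output)
```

View pics/m5.png

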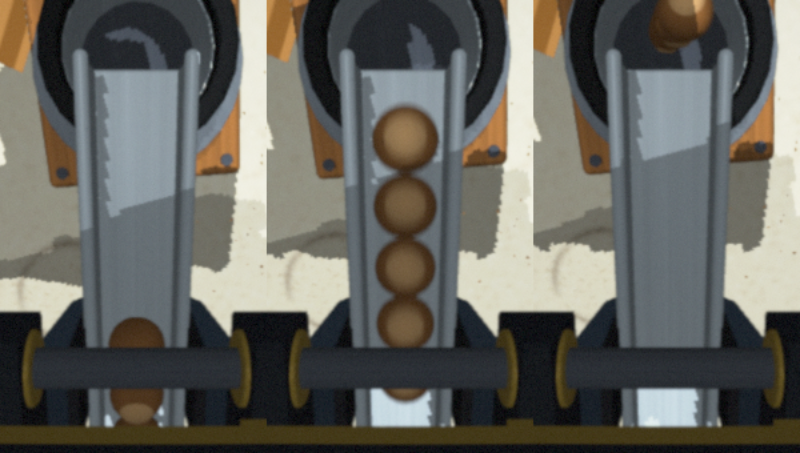

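All five nuts were in the row at 0.17 rad. Now the trough looks empty and nuts show in the mouth at (680,15). I'll tip a little more to be sure, then lift off and check weight and view.

```bash
python3 - <<'E'
from h import *
h,t=np.load('h.npy'); tip([.23,.28],h,.05)
h,t=np.load('h.npy')
cv2.imwrite('pics/c1.png',ctrl.read_camera('wrist'))
p,R=pose(.28,h); p=p+np.r_[-.012*v,.035]; ctrl.move_l(p,vel=.05)
f,_=F(20); print('lifted f-base',(f-np.load('base.npy'))[2])
# stay tilted, move back so the camera sees the mouth
p2=p+np.r_[-.035*v,.03]; ctrl.move_l(p2,vel=.06)
im=ctrl.read_camera('wrist'); top=ctrl.read_camera('top')
cv2.imwrite('pics/c2.png',im); print(ctrl.current_t())
a=cv2.resize(cv2.imread('pics/c1.png')[:320,130:430],(400,427));b=cv2.resize(im[:320,130:430],(400,427))
cv2.imwrite('pics/m6.png',np.hstack([a,b]))
E
```

```text
t 0.230 h 146.37 N 2.90 f [-1.25  0.84  2.9   0.42  0.08  0.03] T 22.8
t 0.280 h 146.46 N 2.80 f [-0.58  1.36  2.8   0.54  0.    0.02] T 24.2
lifted f-base 0.4615132345667443
26.4667
```

View pics/m6.png

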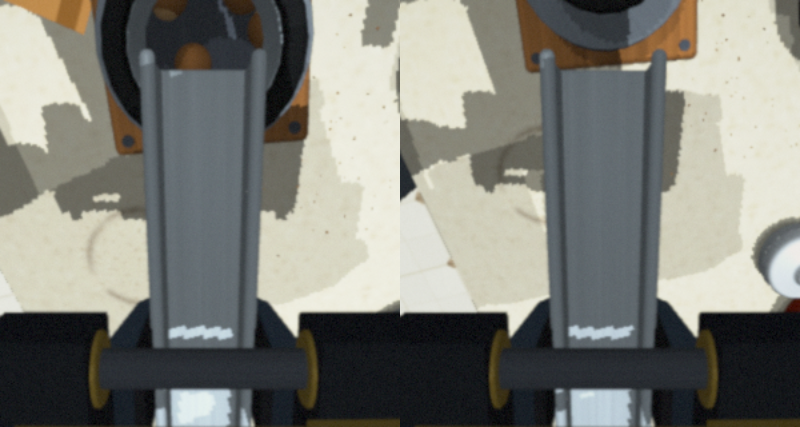

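Left view: the trough is empty, with nuts visible on the drum floor at (195,55), (165,10) and (255,25). Right view: the chute is clear of the mill. Now setting it back on its original spot.

```bash
python3 - <<'E'
from h import *
b=np.load('base.npy')
p=ctrl.current_tool_pos(); u=np.array([-.2814,.9596]);R,*_=Rt(u); g=np.array([.4240,-.2580])
ctrl.move_l([p[0],p[1],.2],vel=.1,ori=Rt(v,0)[0])
f,_=F(60,.015); print('level weight change',(f-b)[2])
ctrl.move_l([*g,.18],vel=.12,ori=R)
ctrl.move_l([*g,.035],vel=.12)
hit=ctrl.move_l([*g,.0145],vel=.015,contact_N=2.5)
f,_=F(15);print(hit,ctrl.current_tool_pos(),(f-b)[2],ctrl.current_t())
E
```

```text
level weight change 0.46535186880367196
True [ 0.424 -0.258  0.015] 9.691718429112377 32.325
```

```bash
python3 - <<'E'
from h import *
b=np.load('base.npy'); g=np.array([.4240,-.2580])
ctrl.move_l([*g,.0154],vel=.01); print((F(15)[0]-b)[2])
ctrl.command_gripper(1.0); print(F(10)[0][:3])
ctrl.move_l([*g,.10],vel=.06); ctrl.move_l([*g,.2],vel=.15)
q=np.array(ctrl.current_q()); q[0]-=35; ctrl.movej(q)   # swing aside for the top view
ctrl.sleep(.3); t=ctrl.read_camera('top'); s=ctrl.read_camera('scene')
cv2.imwrite('pics/t7raw.png',t)
a=cv2.resize(t[140:290,70:450],(800,316),interpolation=cv2.INTER_CUBIC)
z=cv2.resize(t[200:260,220:270],(340,284),interpolation=cv2.INTER_CUBIC)
y=cv2.resize(t[215:275,320:417],(460,284),interpolation=cv2.INTER_CUBIC)
cv2.imwrite('pics/m7.png',np.vstack([a,np.hstack([z,y])])); print(ctrl.current_t())
E
```

```text
0.7190956056203193
[-0.0675 -0.0083  0.0337]
37.8833
```

View pics/m7.png

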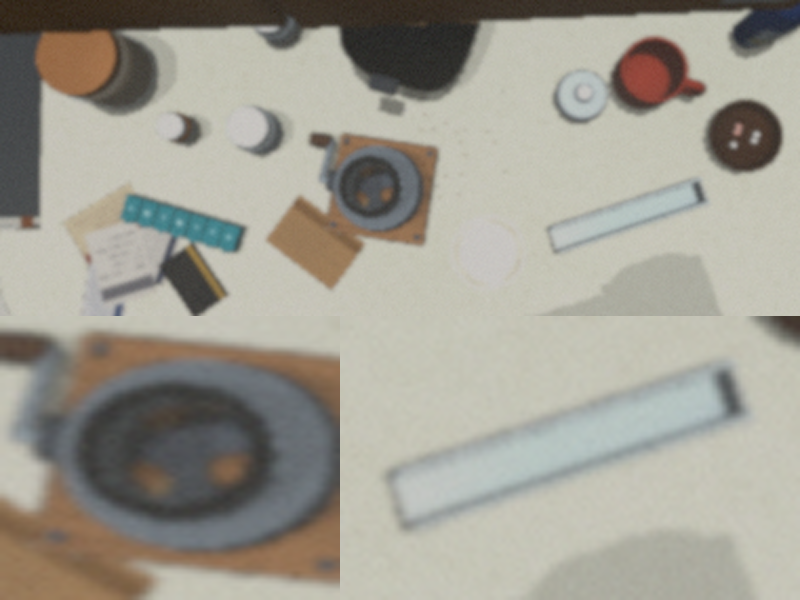

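The top view shows the chute standing empty with no loose nuts on the worktop. Nuts are visible inside the mill, and the bystanders look unmoved. Handing in.

```bash
python3 -c "
from h import *
a=cv2.imread('pics/top0.png');b=cv2.resize(cv2.imread('pics/t7raw.png'),(800,600))
print({n:round(float(np.abs(a[y-30:y+30,x-35:x+35].astype(int)-b[y-30:y+30,x-35:x+35]).mean()),1) for n,(x,y) in dict(dish=(605,292),mug=(545,250),timer=(495,264),pill=(225,350),sb=(270,288),small=(218,288),blank=(450,300)).items()})
ctrl.sign_off(); print(ctrl.current_t())"
```

```text
{'dish': 1.6, 'mug': 1.5, 'timer': 1.6, 'pill': 1.5, 'sb': 1.6, 'small': 1.6, 'blank': 1.6}
the job is handed in; nothing more can be done
the job is handed in; nothing more can be done
```

I poured the nuts into the mill, stood the empty chute back on its original spot and handed the job in at about 38 s of the 67 s allowed. I could not count all five nuts inside the mill.

- **Pour:** The spout rested on the collar with the chute level, before any nut moved. I then tipped it gradually to 0.28 rad, and the measured contact force at each step stayed between about 2.4 and 3.3 N, well below the 6.6 N stop.
- **Nuts:** The wrist camera showed all five rolling down the trough in a row. Later pictures show the trough empty and no loose nuts on the worktop. At least three nuts are visible on the drum floor; the rest of the floor is hidden from view.
- **Weight check:** The chute came out 0.47 N lighter, against 0.59 N expected for five nuts. Sensor noise is about ±0.13 N, so this check cannot tell four nuts from five.
- **Collar height:** Contact put the collar's top at about 146 mm, while the cameras had estimated about 136 mm. I worked from the contact height.
- **Set-down:** The chute pressed on the worktop with about 10 N for a moment. I eased that off before opening the fingers.
- **Other things:** The before and after top views match to within image noise around every bystander, and the arm ended clear of everything.

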